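Hold the frother dial at its third click at the mug's station

ROBOT

A 6-joint arm with a two-finger parallel gripper is mounted at the origin on a cart in front of the work surface, level with it; the furniture and walls round the work are solid. World frame = base frame: x ahead of the robot, y to its left, z up, the work surface at z = 0. Lengths are in m, angles in degrees, forces in N, time in s.
With the tool pointing down it reaches from about 0.375 to 0.9 m from the base axis. Payload 3.1 kg.
Tool frame: the origin (TCP) lies midway between the tips of the shut fingers; the grasp point (between the pads) lies 19 mm behind it; z points along the fingers, y is the line along which they close (so a half turn about z gives the same grasp; the last joint's range is limited). The gripper opens to 87 mm and grips with 3 to 60 N. Pads are 19 mm wide; open, the fingers measure 117 mm over their backs; the gripper's body (75 mm by 190 mm) begins 51 mm behind the grasp point.
Start: joints at [64.372, 30.224, 82.088, -0, 67.689, -10.227], TCP at [0.166, 0.603, 0.195] pointing down, gripper open.
Joint ranges: [-176.69, 176.69], [-43.24, 126.21], [12.49, 139.97], [-82, 262], [0, 151.66], [-163.58, 163.58]. Speed limits (degrees/s): [159.86, 159.86, 180, 180, 180, 180].

INTERFACE

Orientations are given as a 3x3 rotation matrix whose columns are the frame's x, y, z axes.
In Python, from rig import read_state, optics, bot gives the robot as it stands. The module is installed in compiled form; this text tells all that it offers.
- The arm moves only by the tool send_rows, never from a script. Its argument "commands" is a list of rows, each a list of 7 numbers: the turn, a rotation vector about the tool's x, y, z in units of 5 degrees (1.0 is 5 degrees), then the shift along the tool's x, y, z in units of 30 mm (1.0 is 30 mm), then the opening, from 0 (shut) to 1 (fully open). In form: [[rx, ry, rz, tx, ty, tz, gripper], ...]. A call has 1 to 20 rows; each row is the pose to reach, as a shift and turn from the pose commanded when the call began, along the tool's axes at that moment; what a row does not reach only later rows make up. A row lasts 1/12 s, in which the tool goes at most 41.7 mm and 7.16 degrees, less where a joint would pass 70% of its speed; a pose out of reach is approached as far as the arm can. A call with a gripper value outside its range is refused whole. The fingers move at their own pace and stop on an object; the grip force is fixed at half the most. Time passes only in rows, so rows that repeat a pose let the fingers close. It gives the time, the measured TCP pose, the force, the opening and the grip force at its end, in the units of the state.
- read_state(): the state, without advancing time (a new reading comes with each control period).
- optics.capture(name): name is "side" or "top" or "wrist"; returns a dict with "image" (480x640x3 uint8, blue, green, red), "intrinsics" (3x3 intrinsics, pixels), "extrinsics" (4x4, takes a point from world to camera coordinates); the wrist camera has in their place "T_tool_cam" (4x4, takes a point from camera to tool coordinates, whose origin is the TCP and whose axes are the flange's). Camera axes: x right, y down, z forward; pixel columns grow to the right and rows downward; lengths in m; the calibration is good to about 2 mm. The wrist camera is an equidistant fisheye: a pixel r from the principal point sees the ray r / f radians off the axis. A picture is of the moment at which its call begins: read the wrist's pose just before it. There is no depth.
- bot.hand_in(): hands the job in; it is judged then, once.
The state is a dict: "time_s": time; "joint_positions": joint angles; "qvel": joint speeds; "tau": joint torques, N m; "position": TCP position; "tcp_rot": TCP orientation; "force": force on the tool from outside, world axes, zero at the start; "moment": the same for the moment, N m; "opening": opening from 0.0 (shut) to 1.0 (fully open); "grasp_force": force on a finger pad.
Only numpy, scipy, OpenCV 4.12 (cv2) and the standard library are available. Lean on these libraries where they do the work, as an engineer would, in place of code of your own. Each camera call takes 0.05 s, during which the arm holds its last target. There are 200 camera calls.

TASK

The twin mug frother on the worktop runs only while one of its dials is held turned: the dials click at three settings but spring back to off when let go. A mug stands on one of its two seats, the other seat is closed with a flat cover: turn the dial in front of the mug clockwise, past the first and second clicks to the third one (the three dots, not on to the end stop), and hold it there against its spring. Finish the program while still holding the dial at the third click; leave the other dial alone at off and do not disturb the mug, the cover or the things standing around.

Things in the scene. Friction and masses are not known exactly. Their poses are not given: they have to be found in the camera images.
- frother: twin frother, low white and grey base 270 (x) x 310 (y) x 50 mm tall, fixed; yaw up to 0.25 rad. Origin: centre of its underside; x points from its front (dials, robot side) to its back (seats), y to its left, z up. Two stations, y = +85 mm (left) and -85 mm (right), each with a metal seat at x = +65 mm and its dial in front at x = -85 mm.
- seat_left (a point): centre of the left station's seat, on the top face of its metal disc, 120 mm across, 53 mm above the worktop
- seat_right (a point): centre of the right station's seat, on the top face of its metal disc, 120 mm across, 53 mm above the worktop
- dial_left_grip (a point): left dial: point on its vertical axis 84 mm above the worktop, 10.5 mm below the top of the wing. Grey disc 58 mm across, top at 60 mm, with an upright wing on it to pinch from above, 46 mm long, 14 mm thick, top at 94.5 mm. The point turns with the dial: x along the wing to its pointer line, y across it, z up; at off x is the frother's x
- dial_right_grip (a point): right dial: point on its vertical axis 84 mm above the worktop, 10.5 mm below the top of the wing. Grey disc 58 mm across, top at 60 mm, with an upright wing on it to pinch from above, 46 mm long, 14 mm thick, top at 94.5 mm. The point turns with the dial: x along the wing to its pointer line, y across it, z up; at off x is the frother's x
- dial_left (a joint): turn of the left dial, rad, growing clockwise seen from above: 0 off (stop, short bar), clicks at 0.4 (one dot), 0.8 (two dots), 1.2 (three dots), end stop 1.5. Let go, a spring turns it back to 0 from anywhere: about 0.04 Nm at off, 0.11 Nm at the third click, the clicks felt as a ripple of 0.03 Nm more or less
- dial_right (a joint): turn of the right dial, rad, growing clockwise seen from above: 0 off (stop, short bar), clicks at 0.4 (one dot), 0.8 (two dots), 1.2 (three dots), end stop 1.5. Let go, a spring turns it back to 0 from anywhere: about 0.04 Nm at off, 0.11 Nm at the third click, the clicks felt as a ripple of 0.03 Nm more or less
- mug: the mug that stands on one of the two seats: 101 mm tall, cup 84 mm across, striped band pattern, handle roughly to the back. Origin: at the level of its foot, 18 mm from the cup's axis towards the handle, about 18 mm behind the seat's centre; its z axis points up, the handle is at its -y
- cover: flat round grey seat cover on the other seat: 104 mm across, 14 mm thick, with a small knob, 33 mm tall in all. Origin: at its underside level, 18 mm behind its axis (its axis is at its own x = -18 mm), so about 18 mm behind the seat centre
- onion_1: bystander: a brown onion, about 78 mm across and 85 mm tall; origin at the middle of its underside
- pen_1: bystander: a thin marker pen, 135 mm long, lying on the worktop; origin at the middle of its underside
- spice_jar: bystander: a glass spice jar with a screw cap, 45 mm across and 106 mm tall; origin at the middle of its underside
- tin: bystander: a low food tin, 75 mm across and 58 mm tall; origin at the middle of its underside
There are look-alikes about, which are no part of the job. Leave any green or red look-alike of the mug alone.

How it is judged:
By the outcome, as a careful person would: the job done as asked, in the order asked, and still so for the second after the job is handed in, while the arm keeps its last pose, push and grip.
It also fails if it takes over 35 s, if anything falls off the work surface, if the arm or the gripper's body presses on something with over 40 N, if the wrist force passes 120 N, or if a joint passes its speed limit or range.

## Working session

There is one attempt and no reset: what is moved stays moved. The work goes in short steps, Python scripts to look and compute and a tool call to move; the robot and the scene stay as the last step left them, time stands still between calls to the robot, and variables do not carry over. Pictures are saved under pics/ and viewed, at most 10 in all, crops included, and the job is handed in when it is done.

Besides the shell and the picture viewer there is one more tool, called by a JSON object that holds its "name" and its "arguments", one argument or row to a line. send_rows: Moves the arm, as the interface text tells. Its arguments: {"type":"object","properties":{"commands":{"type":"array","items":{"type":"array","items":{"type":"number"}}}},"required":["commands"]}

```bash
mkdir -p pics; python3 - <<'E'
from rig import read_state, optics
import cv2,numpy as np
np.set_printoptions(precision=4,suppress=True)
s=read_state();print(s['time_s'],s['position'],s['tcp_rot'])
for n in("side","top"):
    c=optics.capture(n);cv2.imwrite(f"pics/{n}0.png",c["image"]);print(n,np.array(c["intrinsics"]),np.array(c["extrinsics"]))
E
```

```text
0.0 [0.1656 0.6019 0.1939] [[-0.9641  0.2656 -0.0009]
 [ 0.2656  0.9641 -0.0019]
 [ 0.0003 -0.0021 -1.    ]]
side [[515.6829   0.     315.7619]
 [  0.     515.6829 237.4259]
 [  0.       0.       1.    ]] [[ 0.9255 -0.3783  0.0205 -0.4696]
 [-0.1997 -0.533  -0.8222  0.1875]
 [ 0.322   0.7569 -0.5688  1.2373]
 [ 0.      0.      0.      1.    ]]
top [[537.1569   0.     326.3058]
 [  0.     537.1569 235.6982]
 [  0.       0.       1.    ]] [[ 0.0116 -0.9998  0.0134  0.0306]
 [-0.9927 -0.0131 -0.1203  0.5187]
 [ 0.1205 -0.0119 -0.9926  1.3375]
 [ 0.      0.      0.      1.    ]]
```

View pics/top0.png

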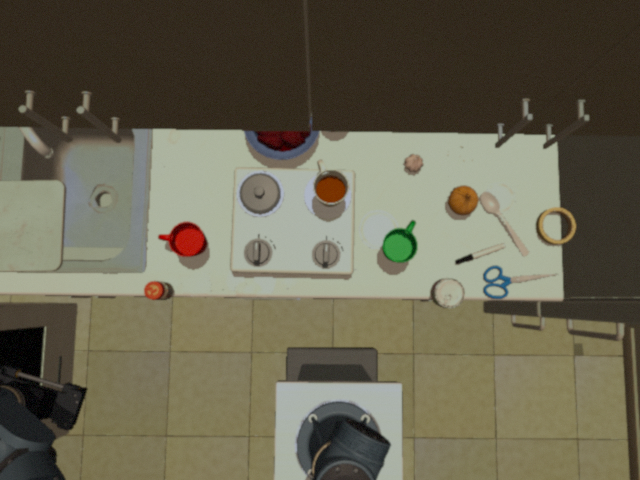

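View pics/side0.png

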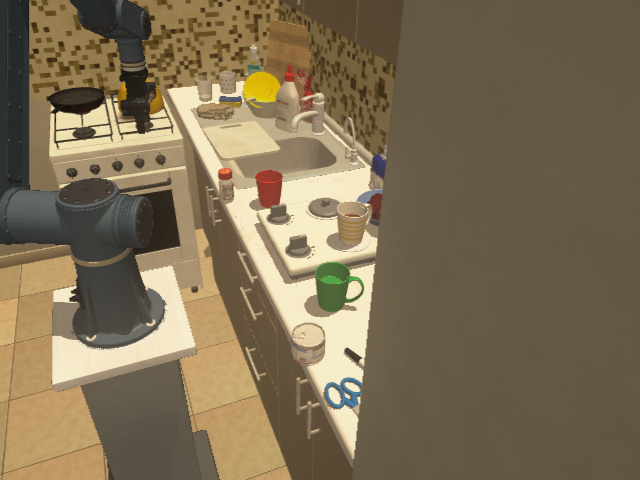

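The top view shows the mug (330,190) on the right station, so its dial is the right one, at about (326,253). The other dial is at (257,252) and the cover at (260,192). The green mug is near at (400,245). Next I'll crop both views for precise measuring.

```bash
python3 - <<'E'
import cv2,numpy as np
t=cv2.imread("pics/top0.png")[150:290,220:370];s=cv2.imread("pics/side0.png")[190:280,250:390]
a=cv2.resize(t,None,fx=4,fy=4,interpolation=cv2.INTER_CUBIC);b=cv2.resize(s,None,fx=5,fy=5,interpolation=cv2.INTER_CUBIC)
cv2.imwrite("pics/tc.png",a);cv2.imwrite("pics/sc.png",b)
E
```

```text
(no output)
```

View pics/tc.png

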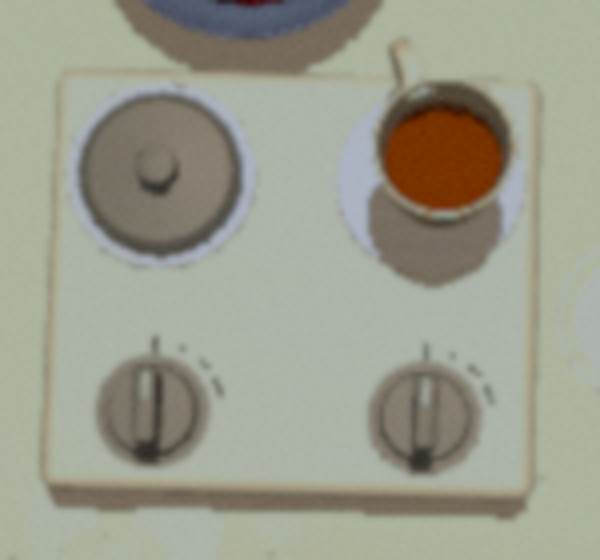

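View pics/sc.png

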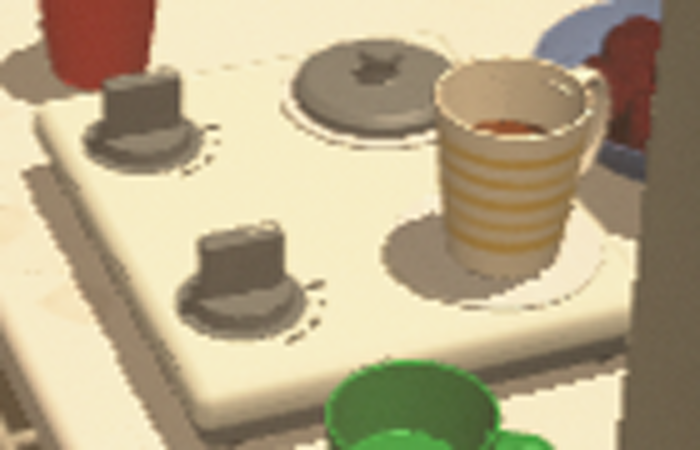

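The crops show a striped mug on the right station. Top crop: right dial disc at (424,416), wing along (427,375)-(421,455), left disc at (152,410), base corners (62,72), (538,85), (528,492), (45,484). Side crop: right wing top centre at (241,231), left wing top centre at (142,77).

```bash
cat > h.py <<'E'
import numpy as np,cv2
np.set_printoptions(precision=4,suppress=True)
K={'side':np.array([[515.6829,0,315.7619],[0,515.6829,237.4259],[0,0,1]]),'top':np.array([[537.1569,0,326.3058],[0,537.1569,235.6982],[0,0,1]])}
E={'side':np.array([[.9255,-.3783,.0205,-.4696],[-.1997,-.533,-.8222,.1875],[.322,.7569,-.5688,1.2373]]),'top':np.array([[.0116,-.9998,.0134,.0306],[-.9927,-.0131,-.1203,.5187],[.1205,-.0119,-.9926,1.3375]])}
def full(n,p):
    p=np.array(p,float)
    return (p+.5)/4-.5+[220,150] if n=='top' else (p+.5)/5-.5+[250,190]
def plane(n,p,z):
    R,t=E[n][:,:3],E[n][:,3]; d=R.T@np.linalg.solve(K[n],[*full(n,p),1]); o=-R.T@t
    return o+d*(z-o[2])/d[2]
def tri(pt,ps):
    X=cv2.triangulatePoints(K['top']@E['top'],K['side']@E['side'],full('top',pt),full('side',ps)).ravel()
    return X[:3]/X[3]
E
python3 - <<'E'
from h import *
c=[plane('top',p,.05) for p in[(62,72),(538,85),(528,492),(45,484)]]
print(np.array(c)); ctr=np.mean(c,0);print('centre',ctr)
print('sizes',[np.linalg.norm(c[i]-c[(i+1)%4]) for i in range(4)])
v=(c[0]-c[3])+(c[1]-c[2]);w=(c[0]-c[1])+(c[3]-c[2]);print('yaws',np.arctan2(v[1],v[0]),np.arctan2(-w[0],w[1]))
y=(np.arctan2(v[1],v[0])+np.arctan2(-w[0],w[1]))/2
for s in(1,-1):print('dial pred',s,ctr[:2]+np.array([[np.cos(y),-np.sin(y)],[np.sin(y),np.cos(y)]])@[-.085,s*.085])
dr,dl=plane('top',(424,416),.06),plane('top',(152,410),.06);print('discs',dr,dl,np.linalg.norm(dr-dl),'yaw',np.arctan2(-(dl-dr)[0],(dl-dr)[1]))
print('wing top R',plane('top',(424,415),.0945),plane('side',(241,231),.0945),tri((424,415),(241,231)))
print('wing top L',plane('top',(148,406),.0945),plane('side',(142,77),.0945),tri((148,406),(142,77)))
print('disc side',plane('side',(241,297),.06))
E
```

```text
[[ 0.6875  0.2714  0.05  ]
 [ 0.6836 -0.0318  0.05  ]
 [ 0.4241 -0.027   0.05  ]
 [ 0.4254  0.2735  0.05  ]]
centre [0.5551 0.1215 0.05  ]
sizes [np.float64(0.3032081587529145), np.float64(0.259497745608247), np.float64(0.30050453039813757), np.float64(0.2621319835636475)]
yaws -0.013468238093952228 -0.008641892373929257
dial pred 1 [0.4711 0.2075]
dial pred -1 [0.4692 0.0375]
discs [0.4699 0.0385 0.06  ] [0.4715 0.2072 0.06  ] 0.16869743661441805 yaw -0.009353650235519196
wing top R [0.4675 0.0389 0.0945] [0.4696 0.0382 0.0945] [0.4685 0.0386 0.0943]
wing top L [0.4708 0.2057 0.0945] [0.4713 0.2053 0.0945] [0.4711 0.2057 0.0943]
disc side [0.4655 0.027  0.06  ]
```

```bash
cat >> h.py <<'E'
from scipy.spatial.transform import Rotation as Ro
D=np.array([.469,.0382]);YAW=-.01
def pose(turn,gz,off=.005,lean=15):
    # grasp pose for dial turned clockwise by turn; grasp off mm back along the wing; leaned back
    a=YAW-turn; Rz=Ro.from_euler('z',a).as_matrix()
    z=np.array([np.sin(np.radians(lean)),0,-np.cos(np.radians(lean))]);y=np.array([0,1.,0]);x=np.cross(y,z)
    R=Rz@np.c_[x,y,z]; g=np.array([*D,gz])+Rz@[-off,0,0]
    return g+.019*R[:,2],R
def row(s,P,R):
    p0,R0=np.array(s['position']),np.array(s['tcp_rot'])
    return np.r_[Ro.from_matrix(R0.T@R).as_rotvec(degrees=True)/5,R0.T@(P-p0)/.03]
E
python3 - <<'E'
from h import *
from rig import read_state,optics
print('rim',plane('top',(445,152),.154),plane('top',(378,152),.154),plane('top',(512,152),.154),plane('top',(442,220),.154),plane('top',(445,82),.154))
P,R=pose(0,.20);print(P,R);print(row(read_state(),P,R))
print(optics.capture('wrist')['T_tool_cam'])
E
```

```text
rim [0.617  0.0291 0.154 ] [0.6164 0.0683 0.154 ] [ 0.6176 -0.0102  0.154 ] [0.5766 0.0304 0.154 ] [0.6589 0.0295 0.154 ]
[0.4689 0.0382 0.1816] [[-0.9659  0.01    0.2588]
 [ 0.0097  1.     -0.0026]
 [-0.2588  0.     -0.9659]]
[ -0.4095  -2.9896  -2.9455 -14.736  -15.4305   0.4359]
[[-0.0008 -0.9664 -0.2569  0.0702]
 [ 1.     -0.0008 -0.0001 -0.0009]
 [-0.0001 -0.2569  0.9664 -0.1904]
 [ 0.      0.      0.      1.    ]]
```

{"name": "send_rows", "arguments": {
  "commands": [
    [-0.4,-3,-2.95,-7.4,-7.7,0.2,1],
    [-0.4,-3,-2.95,-14.74,-15.43,0.4,1],
    [-0.4,-3,-2.95,-14.74,-15.43,0.4,1],
    [-0.4,-3,-2.95,-14.74,-15.43,0.4,1],
    [-0.4,-3,-2.95,-14.74,-15.43,0.4,1],
    [-0.4,-3,-2.95,-14.74,-15.43,0.4,1],
    [-0.4,-3,-2.95,-14.74,-15.43,0.4,1],
    [-0.4,-3,-2.95,-14.74,-15.43,0.4,1],
    [-0.4,-3,-2.95,-14.74,-15.43,0.4,1],
    [-0.4,-3,-2.95,-14.74,-15.43,0.4,1],
    [-0.4,-3,-2.95,-14.74,-15.43,0.4,1],
    [-0.4,-3,-2.95,-14.74,-15.43,0.4,1],
    [-0.4,-3,-2.95,-14.74,-15.43,0.4,1],
    [-0.4,-3,-2.95,-14.74,-15.43,0.4,1],
    [-0.4,-3,-2.95,-14.74,-15.43,0.4,1],
    [-0.4,-3,-2.95,-14.74,-15.43,0.4,1],
    [-0.4,-3,-2.95,-14.74,-15.43,0.4,1],
    [-0.4,-3,-2.95,-14.74,-15.43,0.4,1],
    [-0.4,-3,-2.95,-14.74,-15.43,0.4,1],
    [-0.4,-3,-2.95,-14.74,-15.43,0.4,1]
  ]
}}

```text
time_s: 1.82
position: [0.4679, 0.0403, 0.1825]
tcp_rot: [[-0.966, 0.008, 0.259], [0.008, 1.0, -0.001], [-0.259, 0.001, -0.966]]
force: [-0.1, 0.3, -0.4]
opening: 1.0
grasp_force: 0.0
```

```bash
python3 - <<'E'
from h import *
from rig import read_state,optics
s=read_state();print(s['time_s'],s['position'],s['joint_positions'],np.array(s['force']))
P,R=pose(0,.20);print('err',row(s,P,R))
P,R=pose(0,.086);print('down',row(s,P,R),P)
c=optics.capture('wrist');cv2.imwrite('pics/w1.png',c['image']);K_=np.array(c['intrinsics']);print(K_)
# project expected dial wing ends / disc centre into the fisheye
T=np.eye(4);T[:3,:3]=s['tcp_rot'];T[:3,3]=s['position'];C=np.linalg.inv(T@np.array(c['T_tool_cam']))
for n,p in dict(front=[.446,.0384,.0945],back=[.492,.038,.0945],disc=[.469,.0382,.06]).items():
    q=C[:3,:3]@p+C[:3,3];r=np.hypot(*q[:2]);print(n,K_[:2,2]+K_[0,0]*np.arctan2(r,q[2])*q[:2]/r)
E
```

```text
1.8167 [0.4679 0.0403 0.1825] [ -10.749    14.0193  116.2746    4.741    35.0444 -103.8248] [-0.1028  0.2556 -0.4379]
err [ 0.0203 -0.0006  0.0207 -0.0262 -0.0682  0.0373]
down [ 0.0203 -0.0006  0.0207  0.9571 -0.073   3.7079] [0.4689 0.0382 0.0676]
[[371.6483   0.     312.4646]
 [  0.     371.6483 239.9913]
 [  0.       0.       1.    ]]
front [310.684  179.6063]
back [310.806  234.9006]
disc [310.8694 190.8266]
```

View pics/w1.png

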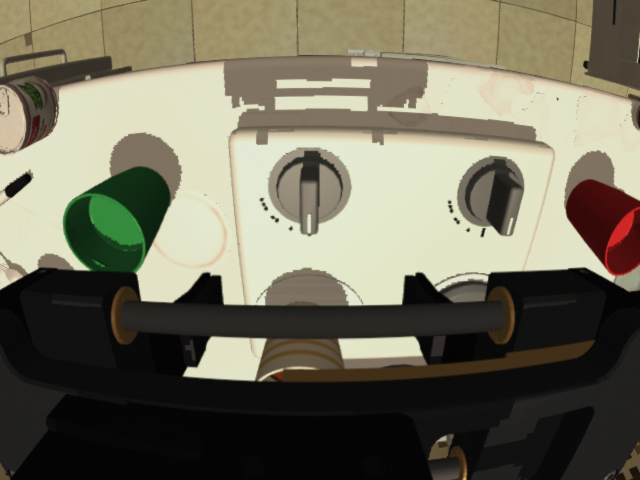

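The wrist view puts the right wing at (309,180)-(309,234) and its disc at (310,188). Both are within 2 px of the projection from my measured pose, so I'll descend and grip.

{"name": "send_rows", "arguments": {
  "commands": [
    [0,0,0,0.3,-0.07,1.2,1],
    [0,0,0,0.6,-0.07,2.4,1],
    [0,0,0,0.8,-0.07,3.2,1],
    [0,0,0,0.95,-0.07,3.7,1],
    [0,0,0,0.95,-0.07,3.7,1],
    [0,0,0,0.95,-0.07,3.7,1],
    [0,0,0,0.95,-0.07,3.7,0],
    [0,0,0,0.95,-0.07,3.7,0],
    [0,0,0,0.95,-0.07,3.7,0],
    [0,0,0,0.95,-0.07,3.7,0],
    [0,0,0,0.95,-0.07,3.7,0],
    [0,0,0,0.95,-0.07,3.7,0],
    [0,0,0,0.95,-0.07,3.7,0],
    [0,0,0,0.95,-0.07,3.7,0],
    [0,0,0,0.95,-0.07,3.7,0],
    [0,0,0,0.95,-0.07,3.7,0]
  ]
}}

```text
time_s: 3.2
position: [0.4707, 0.0368, 0.0682]
tcp_rot: [[-0.965, 0.01, 0.26], [0.01, 1.0, -0.002], [-0.26, 0.001, -0.966]]
force: [0.5, 0.6, 0.5]
opening: 0.327
grasp_force: 0.0
```

```bash
python3 - <<'E'
from h import *
from rig import read_state
s=read_state();print(s['time_s'],s['position'],s['force'],s['moment'],s['opening']*87,s['grasp_force'])
P,R=pose(0,.086);print('err',row(s,P,R))
s0={'position':P,'tcp_rot':R}   # rows relative to the nominal pose
for t in np.linspace(.1,1.2,12):print(round(t,2),row(s0,*pose(t,.086)).round(3).tolist())
E
```

```text
3.2 [0.4707 0.0368 0.0682] [0.4939 0.6354 0.456 ] [0.0392 0.1127 0.024 ] 28.411593229785645 0.0
err [ 0.0096  0.017  -0.0007  0.0619  0.0465  0.0031]
0.1 [0.297, 0.0, 1.107, -0.0, 0.0, 0.0]
0.2 [0.593, -0.0, 2.214, -0.0, 0.001, 0.0]
0.3 [0.89, 0.0, 3.321, -0.0, 0.001, 0.0]
0.4 [1.186, 0.0, 4.427, -0.0, 0.001, 0.0]
0.5 [1.483, 0.0, 5.534, -0.0, 0.001, 0.0]
0.6 [1.78, -0.0, 6.641, -0.0, 0.002, 0.0]
0.7 [2.076, 0.0, 7.748, -0.001, 0.002, 0.0]
0.8 [2.373, 0.0, 8.855, -0.001, 0.002, 0.0]
0.9 [2.669, 0.0, 9.962, -0.001, 0.002, 0.0]
1.0 [2.966, 0.0, 11.069, -0.001, 0.002, 0.0]
1.1 [3.262, 0.0, 12.176, -0.001, 0.002, 0.0]
1.2 [3.559, 0.0, 13.282, -0.002, 0.003, 0.0]
```

{"name": "send_rows", "arguments": {
  "commands": [
    [0,0,0,0.06,0.05,0,0],
    [0,0,0,0.06,0.05,0,0],
    [0,0,0,0.06,0.05,0,0],
    [0,0,0,0.06,0.05,0,0],
    [0,0,0,0.06,0.05,0,0],
    [0,0,0,0.06,0.05,0,0],
    [0,0,0,0.06,0.05,0,0],
    [0,0,0,0.06,0.05,0,0]
  ]
}}

```text
time_s: 3.87
position: [0.4684, 0.0382, 0.0676]
tcp_rot: [[-0.966, 0.01, 0.259], [0.01, 1.0, -0.002], [-0.259, 0.001, -0.966]]
force: [-1.9, -4.1, -0.2]
opening: 0.124
grasp_force: 30.0
```

```bash
python3 - <<'E'
from h import *
from rig import read_state
s=read_state();print(s['time_s'],s['position'],s['force'],s['moment'],s['opening']*87,s['grasp_force'])
P,R=pose(0,.086);print('err',row(s,P,R))
E
```

```text
3.8667 [0.4684 0.0382 0.0676] [-1.8983 -4.128  -0.1766] [-0.8197  0.5642 -0.1854] 10.757057652478053 29.981244150549173
err [ 0.0097  0.006  -0.0004 -0.0165  0.0005  0.0031]
```

{"name": "send_rows", "arguments": {
  "commands": [
    [0.15,0,0.55,0,0,0,0],
    [0.3,0,1.11,0,0,0,0],
    [0.45,0,1.66,0,0,0,0],
    [0.59,0,2.21,0,0,0,0],
    [0.74,0,2.77,0,0,0,0],
    [0.89,0,3.32,0,0,0,0],
    [1.04,0,3.87,0,0,0,0],
    [1.19,0,4.43,0,0,0,0],
    [1.34,0,4.98,0,0,0,0],
    [1.48,0,5.53,0,0,0,0],
    [1.63,0,6.09,0,0,0,0],
    [1.78,0,6.64,0,0,0,0],
    [1.78,0,6.64,0,0,0,0],
    [1.78,0,6.64,0,0,0,0]
  ]
}}

```text
time_s: 5.03
position: [0.4684, 0.0384, 0.0676]
tcp_rot: [[-0.793, 0.571, 0.212], [0.552, 0.821, -0.148], [-0.259, 0.0, -0.966]]
force: [-1.1, -3.0, -0.8]
opening: 0.126
grasp_force: 30.0
```

```bash
python3 - <<'E'
from h import *
from rig import read_state
s=read_state();print(s['time_s'],s['position'],s['force'],s['moment'],s['opening']*87,s['grasp_force'],s['joint_positions'])
P,R=pose(.6,.086);print('err',row(s,P,R))
E
```

```text
5.0333 [0.4684 0.0384 0.0676] [-1.0684 -3.0422 -0.7776] [-0.3682  0.3684 -0.1279] 11.004863044302855 30.023011760786176 [ -3.4007  29.7157 119.8126 -24.209   19.1725 -36.4267]
err [ 0.0089 -0.002   0.021  -0.0166  0.0049  0.0025]
```

{"name": "send_rows", "arguments": {
  "commands": [
    [0.15,0,0.55,0,0,0,0],
    [0.3,0,1.11,0,0,0,0],
    [0.45,0,1.66,0,0,0,0],
    [0.59,0,2.21,0,0,0,0],
    [0.74,0,2.77,0,0,0,0],
    [0.89,0,3.32,0,0,0,0],
    [1.04,0,3.87,0,0,0,0],
    [1.19,0,4.43,0,0,0,0],
    [1.34,0,4.98,0,0,0,0],
    [1.48,0,5.53,0,0,0,0],
    [1.63,0,6.09,0,0,0,0],
    [1.78,0,6.66,0,0,0,0],
    [1.78,0,6.66,0,0,0,0],
    [1.78,0,6.66,0,0,0,0],
    [1.78,0,6.66,0,0,0,0]
  ]
}}

```text
time_s: 6.28
position: [0.4688, 0.0387, 0.0677]
tcp_rot: [[-0.341, 0.936, 0.093], [0.904, 0.353, -0.24], [-0.258, 0.002, -0.966]]
force: [-1.2, 1.5, -0.4]
opening: 0.123
grasp_force: 30.1
```

```bash
python3 - <<'E'
from h import *
from rig import read_state,optics
s=read_state();print(s['time_s'],s['position'],s['force'],s['moment'],s['opening']*87,s['grasp_force'],s['joint_positions'])
P,R=pose(1.2,.086);print('err',row(s,P,R))
ims=[]
for n in('top','side','wrist'):
    c=optics.capture(n);ims.append(c['image'])
print(s['position'])
a=cv2.resize(ims[0][150:290,220:370],(400,373),interpolation=3);b=cv2.resize(ims[1][180:290,240:390],(400,293),interpolation=3)
w=cv2.resize(ims[2],(400,300))
o=np.zeros((600,800,3),np.uint8);o[:373,:400]=a;o[:293,400:]=b;o[300:,400:]=w
cv2.imwrite('pics/end.png',o);cv2.imwrite('pics/wend.png',ims[2])
E
```

```text
6.2833 [0.4688 0.0387 0.0677] [-1.2287  1.5356 -0.4377] [0.3824 0.2595 0.0709] 10.697186670934363 30.06597704370506 [  1.014   31.518  113.3071 -26.5784  32.7509   2.5193]
err [ 0.0276 -0.011  -0.0047 -0.0132  0.0002  0.004 ]
[0.4688 0.0387 0.0677]
```

View pics/end.png

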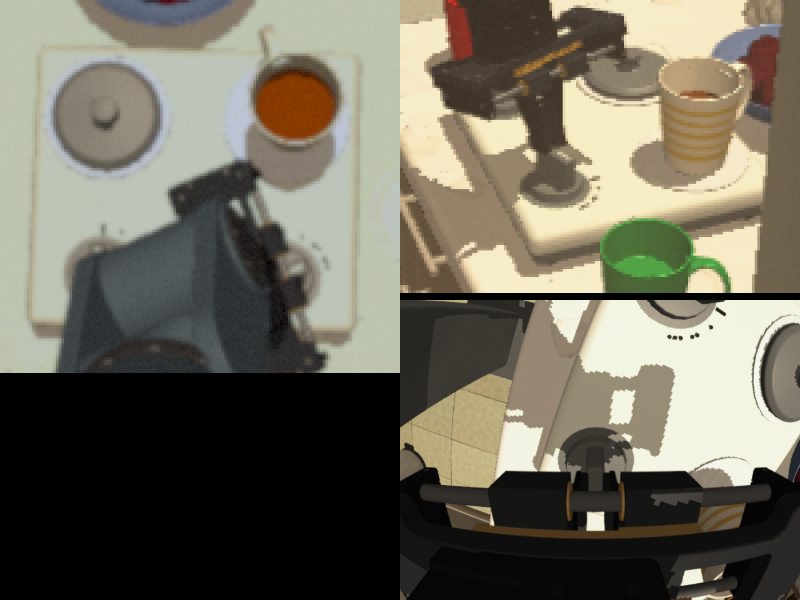

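The mug and cover haven't moved, the gripper end clears the mug, and in the wrist view the wing sits between the pads. I'll measure the wing's real angle from a crop.

```bash
python3 - <<'E'
import cv2
im=cv2.imread('pics/wend.png')[195:285,250:380]
cv2.imwrite('pics/wc.png',cv2.convertScaleAbs(cv2.resize(im,None,fx=6,fy=6,interpolation=3),alpha=1.8,beta=20))
E
```

```text
(no output)
```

View pics/wc.png

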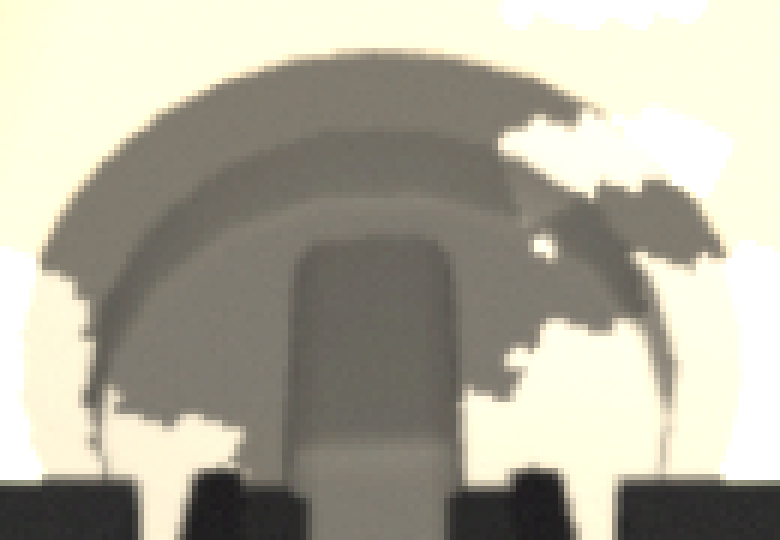

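```bash
python3 - <<'E'
from h import *
from rig import read_state,optics
s=read_state();c=optics.capture('wrist');K_=np.array(c['intrinsics'])
T=np.eye(4);T[:3,:3]=s['tcp_rot'];T[:3,3]=s['position'];C=np.linalg.inv(T@np.array(c['T_tool_cam']))
def pr(p):
    q=C[:3,:3]@p+C[:3,3];r=np.hypot(*q[:2]);u=K_[:2,2]+K_[0,0]*np.arctan2(r,q[2])*q[:2]/r
    return ((u-[250,195]+.5)*6-.5).round(0)
for t in(1.1,1.15,1.2,1.25,1.3):
    Rz=Ro.from_euler('z',YAW-t).as_matrix()
    print(t,[pr(np.array([*D,0])+Rz@[-.023,y,z]) for y,z in((-.007,.0945),(.007,.0945),(-.007,.062),(.007,.062))])
Rz=Ro.from_euler('z',YAW-1.2).as_matrix()
print('disc sides',[pr(np.array([*D,0])+Rz@[0,y,.06]) for y in(-.029,.029)],'axis',pr(np.array([*D,.06])))
E
```

```text
1.1 [array([266., 440.]), array([452., 424.]), array([281., 232.]), array([440., 218.])]
1.15 [array([281., 435.]), array([467., 427.]), array([294., 228.]), array([453., 221.])]
1.2 [array([296., 431.]), array([482., 431.]), array([307., 224.]), array([466., 224.])]
1.25 [array([311., 428.]), array([497., 435.]), array([320., 221.]), array([479., 227.])]
1.3 [array([327., 425.]), array([512., 439.]), array([333., 218.]), array([492., 232.])]
disc sides [array([ 78., 429.]), array([693., 427.])] axis [386. 429.]
```

The wing measures about 1.17 ± 0.03 rad, a slight lag under the spring. I'll nudge it 0.025 rad further.

{"name": "send_rows", "arguments": {
  "commands": [
    [0.07,0,0.28,0,0,0,0],
    [0.07,0,0.28,0,0,0,0],
    [0.07,0,0.28,0,0,0,0],
    [0.07,0,0.28,0,0,0,0],
    [0.07,0,0.28,0,0,0,0],
    [0.07,0,0.28,0,0,0,0]
  ]
}}

```text
time_s: 6.98
position: [0.4688, 0.0385, 0.0677]
tcp_rot: [[-0.316, 0.945, 0.087], [0.913, 0.328, -0.243], [-0.258, 0.002, -0.966]]
force: [-1.5, 3.4, -1.5]
opening: 0.119
grasp_force: 30.1
```

```bash
python3 - <<'E'
from h import *
from rig import read_state,optics
im=optics.capture('wrist')['image'][195:285,250:380]
g=cv2.cvtColor(im,6);s=read_state();print(s['force'],s['grasp_force'],row(s,*pose(1.2,.086)))
cv2.imwrite('pics/wc2.png',cv2.convertScaleAbs(cv2.resize(im,None,fx=6,fy=6,interpolation=3),alpha=1.8,beta=20))
E
```

```text
[-1.8432  3.6261 -1.5964] 30.07185437483713 [-0.0516 -0.0066 -0.3    -0.0079  0.0024  0.0045]
```

View pics/wc2.png

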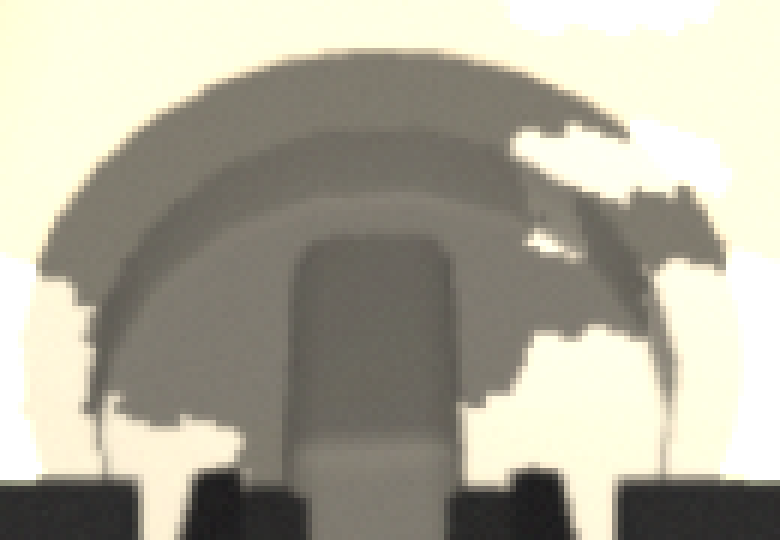

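The wing followed the nudge: its end is still at column ~375, the same place relative to the pads. The dial is at about 1.2 rad and held with 30 N, so I'm handing in.

```bash
python3 -c "
from rig import bot
print(bot.hand_in())"
```

```text
the job is handed in; nothing more can be done
None
```

I turned the right dial, the one in front of the striped mug, to the third click (measured about 1.2 rad, give or take 0.03). I handed the job in at about 7 s with the gripper still holding it, and the mug, cover and left dial looked undisturbed.

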